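# Sight a sample dish, load it, and balance the mirror flap

### The job

Lift the closed white sample dish to the sighting stand and hold it level and still for a second, centred over the ring and at the height of the pointer, without resting it on anything. Then set it down in the nest between the four low pegs of the mirror viewer and let go of it, and swing the mirror flap by its knob from its rear rest up to its balance point, standing upright, where it would fall neither way. The program finishes while still holding the knob between the fingers with the flap upright: do not let it fall forward over the dish, do not tip the dish over, and leave the cap, vial and small bottle where they stand.

Things in the scene. Friction and masses are not known exactly. Their poses are not given: they have to be found in the camera images.
- dish_mid (a point): centre (half-way up) of the loose closed round sample dish: white, 60 mm across its lid, 24 mm high, about 60 g, upright on the desk at the start (this point 12 mm above it). The lid is fixed on and takes up the upper 17 mm; the base below is 57 mm across. Take it across its diameter, any way round. z axis up
- view_mark (a point): viewing point of the fixed sighting stand, where the dish's centre is to be held: 165 mm up, on the axis of a level steel ring (80 mm outside, its top 120 mm up), level with a thin pointer. x axis points from here to the column (14 mm thick, 178 mm tall, 85 mm away); the pointer's tip is 44 mm from here on that side. Fingers that close along the y axis stay clear of it. z up
- nest (a point): centre of the nest, on the top (14 mm up) of the mirror viewer's fixed grey base (180 x 150 mm). Four round-topped pegs, 8 mm thick, 8 mm high, stand 38 mm from it in the diagonal directions: the seated dish has about 4 mm of play, its centre 12 mm above this point. x axis points away from the robot to the flap, y is parallel to the hinge, z up
- flap_hinge (a point): middle of the flap's hinge line, 95 mm from the nest's centre along the nest's x axis and 31 mm higher (45 mm above the desk). The hinge line lies along y; x points away from the nest, z up. Hinge brackets 56 to 64 mm to each side reach 56 mm above the desk
- flap_knob (a point): centre of the black knob at the flap's free end, 140 mm from the hinge line: a cylinder 16 mm thick, 22 mm long, parallel to the hinge, on a tab 14 mm wide that sticks 42 mm out of the panel (104 mm wide, 6 mm thick). Take it from above across its end faces (22 mm), fingers closing along the hinge line; it can turn between them as the flap swings. z axis points from hinge to knob
- flap (a joint): flap angle in rad: 0 = leaning back on its rear rest, 0.70 rad (40 degrees) past upright, away from the nest (the start); grows as it swings up and forward; 0.70 = upright, its balance point; beyond that it falls forward over the nest, to a stop at 2.25. It swings freely and falls back or forward if let go; 160 g, under 1 N at the knob moves it
- cap: bystander: loose white bottle cap lying upside down, 32 mm across, 14 mm high; origin at the centre of its underside
- vial: bystander: loose glass vial with a white cap, 28 mm thick, 58 mm tall; origin at the centre of its underside
- small_bottle: bystander: loose white bottle with a red cap, 48 mm thick, 124 mm tall; origin at the centre of its underside
- dish: the same dish; origin at the centre of its underside
- sight_stand: the sighting stand (fixed); origin on the desk under the ring's centre, column 85 mm along its x axis
Mind the look-alikes: they are no part of the job. What is shaped like the dish but green is not meant.

How it is judged (in metres and radians):
On the way, in this order (a step that is already met when the one before it is completed fails the run):
1. the dish is held in the fingers, level and still, over the ring at the pointer's height, resting on nothing (horizontal distance between dish_mid and view_mark below 0.015 m and z of dish_mid in the frame of view_mark between -0.015 and 0.015 m and angle between dish_mid's own z axis and vertical below 0.17 rad and linear speed of dish below 0.03 m/s and contact force between the fingers and dish above 0.5 N and contact force between dish and sight_stand below 0.1 N), for 0.8 s.
2. the dish stands in the nest, let go (horizontal distance between dish_mid and nest below 0.008 m and z of dish_mid in the frame of nest between 0.008 and 0.015 m and angle between dish_mid's own z axis and vertical below 0.08 rad and contact force between the fingers and dish below 0.05 N), for 0.2 s.
At the end, for the whole second after the job is handed in: The flap is held still by the fingers within 0.09 rad (5 degrees) of upright (joint 0.61 to 0.79), with more than 0.5 N of finger contact, and the untouched dish stands level at rest in the nest, within 8 mm of its centre (all of step 2 and value of joint flap between 0.61 and 0.79 rad and velocity of joint flap between -0.1 and 0.1 rad/s and contact force between the fingers and flap above 0.5 N and contact force between dish and flap below 0.05 N and linear speed of dish below 0.02 m/s); the arm keeps its last pose, push and grip.
It fails at once if the flap falls forward over the dish (value of joint flap above 1.5 rad).
It fails at once if the dish is tipped over (angle between dish_mid's own z axis and vertical above 0.7 rad).
It fails at once if the cap is shoved away (distance of cap from where it was at the start of the episode above 0.03 m).
It fails at once if the vial is shoved away or knocked over (distance of vial from where it was at the start of the episode above 0.03 m or angle between vial's own z axis and vertical above 0.5 rad).
It fails at once if the small bottle is shoved away or knocked over (distance of small_bottle from where it was at the start of the episode above 0.03 m or angle between small_bottle's own z axis and vertical above 0.5 rad).
It also fails if it takes over 64 s, if anything falls off the work surface, if the arm or the gripper's body presses on something with over 40 N, if the wrist force passes 120 N, or if a joint passes its speed limit or range.

### The arm

A 7-joint arm with a two-finger parallel gripper is mounted at the origin on a cart in front of the work surface, level with it; the furniture and walls round the work are solid. World frame = base frame: x ahead of the robot, y to its left, z up, the work surface at z = 0. Lengths are in m, angles in degrees, forces in N, time in s.
With the tool pointing down it reaches from about 0.425 to 0.875 m from the base axis. Payload 8.4 kg.
Tool frame: the origin (TCP) lies midway between the tips of the shut fingers; the grasp point (between the pads) lies 19 mm behind it; z points along the fingers, y is the direction in which the jaws open and shut (so a half turn about z gives the same grasp; the last joint's range is limited). The gripper opens to 85 mm and grips with 20 to 120 N. Pads are 22 mm wide; open, the fingers measure 114 mm over their backs; the gripper's body (76 mm by 85 mm) begins 54 mm behind the grasp point. The pads swing forward as they close: fully open they stand 13 mm farther back than shut.
Start: joints at [-68.996, 19.091, 2.286, 83.961, -0.768, 76.965, -3.352], TCP at [0.292, 0.581, 0.231] pointing down, gripper open.
Joint ranges: [-147.57, 147.57], [-21.85, 119.76], [-74.77, 79.35], [14.55, 137.4], [-85.83, 265.84], [4.83, 119.75], [-152.11, 152.11]. Speed limits (degrees/s): [127.2, 127.2, 159.86, 159.86, 180, 180, 180].

### API

Orientations are given as a 3x3 rotation matrix whose columns are the frame's x, y, z axes.
In Python, from bench import ctrl gives the robot as it stands. The module is installed in compiled form; this text tells all that it offers.
- The arm moves only by the tool apply_moves, never from a script. Its argument "plan" is a list of rows, each a list of 3 entries, a list of its own where there are three numbers: the shift along the world's x, y, z in m, then the turn about the world's z in rad, then the opening, from 0 (shut) to 1 (fully open). In form: [[[dx, dy, dz], spin, hand], ...]. A call has exactly 5 rows; each row is the pose to reach, as a shift and turn from the pose commanded when the call began; what a row does not reach only later rows make up. A row lasts 1/8 s, in which the tool goes at most 62.5 mm and 10.7 degrees, less where a joint would pass 70% of its speed; a pose out of reach is approached as far as the arm can. A call with a gripper value outside its range is refused whole. The fingers move at their own pace and stop on an object; "force" is the grip in N (left out, the last holds). Time passes only in rows, so rows that repeat a pose let the fingers close, or fill a call up. It gives the time, the measured TCP pose, the force and the opening at its end, in the units of the state.
- ctrl.read_state(): the state, without advancing time (a new reading comes with each control period).
- ctrl.read_camera(name): name is "scene" or "top" or "wrist"; returns a dict with "pixels" (420x560x3 uint8, red, green, blue), "vfov" (degrees; the focal length in pixels is half the picture's height over the tangent of half this angle, whatever the lens; pixels are square), "cx", "cy" (the principal point, pixels), "R" (3x3) and "t" (3): a world point X has camera coordinates R X + t. Camera axes: x right, y down, z forward; pixel columns grow to the right and rows downward; lengths in m; the calibration is good to about 2 mm. A picture is of the moment at which its call begins. There is no depth.
- ctrl.job_done(): hands the job in, once; it reports no verdict.
The state is a dict: "time_s": time; "joint_positions": joint angles; "joint_velocities": joint speeds; "joint_efforts": joint torques, N m; "tool_pos": TCP position; "orientation": TCP orientation; "ft_force": force on the tool from outside, world axes, zero at the start; "wrist_torque": the same for the moment, N m; "finger_gap": finger opening in m.
Only numpy, scipy, OpenCV 4.12 (cv2) and the standard library are available. Lean on these libraries where they do the work, as an engineer would, in place of code of your own. Each camera call takes 0.05 s, during which the arm holds its last target. There are 200 camera calls.

## Working session

There is one attempt and no reset: what is moved stays moved. The work goes in short steps, Python scripts to look and compute and a tool call to move; the robot and the scene stay as the last step left them, time stands still between calls to the robot, and variables do not carry over. Pictures are saved under pics/ and viewed, about 8 in all and at most 12, crops included, and the job is handed in when it is done.

Besides the shell and the picture viewer there is one more tool, called after "Request:" by a JSON object that holds its "name" and its "arguments". apply_moves: Moves the arm, as the interface text tells. Its arguments: {"type":"object","properties":{"plan":{"type":"array"},"force":{"type":"number"}},"required":["plan"]}

```bash
mkdir -p pics
cat > h.py <<'E'
import numpy as np, cv2
from bench import ctrl
def cam(n,f=None):
    c=ctrl.read_camera(n); c['f']=c['pixels'].shape[0]/2/np.tan(np.radians(c['vfov'])/2)
    if f: cv2.imwrite('pics/'+f,c['pixels'][:,:,::-1])
    np.savez('last_'+n+'.npz',**{k:c[k] for k in c}); return c
def load(n): return dict(np.load('last_'+n+'.npz'))
def ray(c,u,v):
    d=np.array([(u-c['cx'])/c['f'],(v-c['cy'])/c['f'],1.]); R=np.array(c['R']); return -R.T@np.array(c['t']),R.T@d
def plane(c,u,v,z):
    o,d=ray(c,u,v); return o+d*(z-o[2])/d[2]
def tri(c1,p1,c2,p2):
    o1,d1=ray(c1,*p1);o2,d2=ray(c2,*p2)
    s=np.linalg.lstsq(np.c_[d1,-d2],o2-o1,rcond=None)[0]; a=o1+s[0]*d1;b=o2+s[1]*d2
    return (a+b)/2,np.linalg.norm(a-b)
def proj(c,X):
    x=np.array(c['R'])@np.array(X)+np.array(c['t']); return c['cx']+c['f']*x[0]/x[2],c['cy']+c['f']*x[1]/x[2]
E
python3 - <<'E'
from h import *
np.set_printoptions(precision=4,suppress=True)
a=cam('scene');b=cam('top')
for c in(a,b): print(c['vfov'],c['cx'],c['cy'],-np.array(c['R']).T@c['t'],np.array(c['R']))
cv2.imwrite('pics/s.png',cv2.resize(a['pixels'][:,:,::-1],(800,600),interpolation=2));cv2.imwrite('pics/t.png',cv2.resize(b['pixels'][:,:,::-1],(800,600),interpolation=2))
s=ctrl.read_state();print({k:np.array(v) for k,v in s.items()})
E
```

```text
50.686966709324096 274.58536987133067 213.1184666870675 [-0.0157 -0.6624  0.9205] [[ 0.6955 -0.7185  0.0066]
 [-0.4942 -0.485  -0.7215]
 [ 0.5216  0.4985 -0.6924]]
49.40127885591665 284.4722881144564 205.81043309926392 [ 0.4072 -0.0907  1.1468] [[-0.0278 -0.9995  0.0143]
 [-0.9902  0.0255 -0.1371]
 [ 0.1367 -0.0179 -0.9905]]
{'time_s': array(0.1), 'joint_positions': array([-68.9951,  19.1295,   2.2852,  84.0065,  -0.7651,  76.9642,
        -3.351 ]), 'joint_velocities': array([ 0.0207, -0.0875, -0.0067, -0.0774, -0.0019, -0.0269,  0.0439]), 'joint_efforts': array([  0.0045, -66.0007,   1.3703, -40.6468,   0.017 ,   0.0092,
        -0.    ]), 'tool_pos': array([0.2918, 0.5804, 0.2305]), 'orientation': array([[-0.8935,  0.4491, -0.0005],
       [ 0.4491,  0.8935, -0.0014],
       [-0.0001, -0.0015, -1.    ]]), 'ft_force': array([ 0.2216,  0.0712, -0.0521]), 'wrist_torque': array([ 0.0202, -0.0177,  0.0372]), 'finger_gap': array(0.0856)}
```

View pics/s.png

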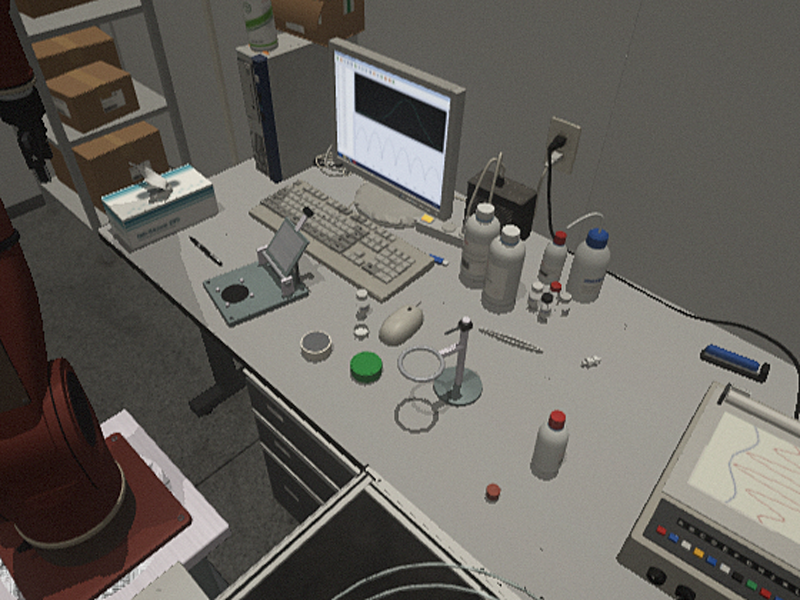

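View pics/t.png

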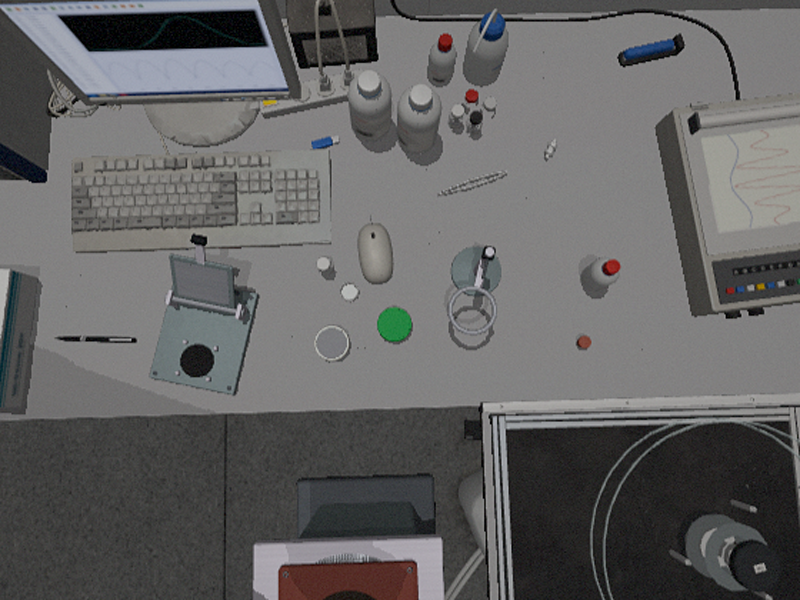

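Scene (800x600 picture pixels): the viewer is at about (255,285), the white dish at (316,345), the green look-alike at (367,366), the cap at (361,331), the vial at (362,300), the stand at (425,370) and the small bottle at (551,445). In the top view the white dish is at (332,343), the green one at (395,324) and the ring at (472,311). The white one fits the description. I'll enlarge these areas to confirm and measure.

Run:
```python
from h import *
a=load('scene')['pixels'][:,:,::-1];b=load('top')['pixels'][:,:,::-1]
def cr(i,u,v,w,h,s): return cv2.resize(i[v:v+h,u:u+w],(w*s,h*s),interpolation=cv2.INTER_CUBIC)
t=np.hstack([cr(b,100,158,100,75*2-30,4),cr(b,205,165,100,120,4)])
u=np.hstack([cr(a,140,140,80,90,4),cr(a,205,195,120,90,4)])
im=np.vstack([cv2.resize(t,(800,480))[:480],]);cv2.imwrite('pics/c1.png',im);cv2.imwrite('pics/c2.png',u)
```

```text
(no output)
```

View pics/c1.png

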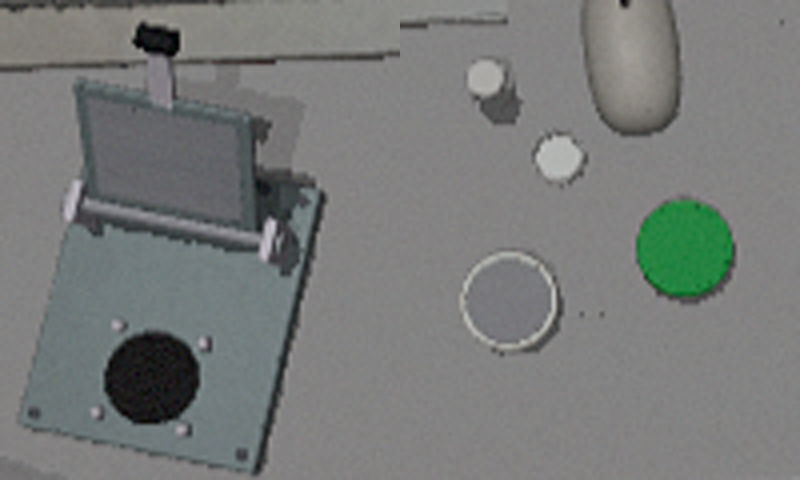

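View pics/c2.png

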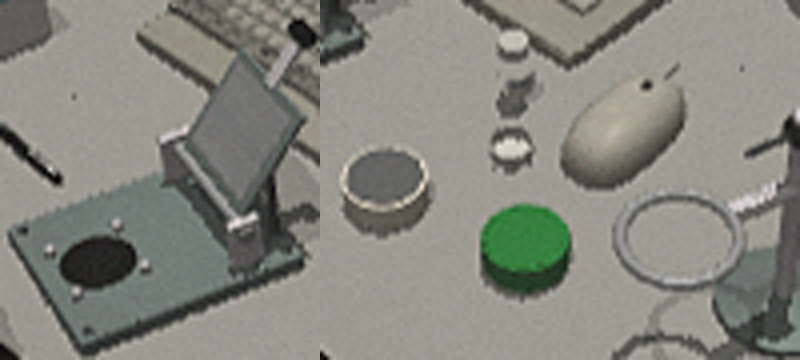

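Run:
```python
from h import *
np.set_printoptions(precision=4,suppress=True)
T=load('top');S=load('scene')
def blob(c,m,u,v,r=30):
    n,l,s,ce=cv2.connectedComponentsWithStats(m.astype(np.uint8)); 
    k=min((i for i in range(1,n) if s[i,4]>25),key=lambda i:np.hypot(*(ce[i]-[u,v]))); 
    cs=cv2.findContours((l==k).astype(np.uint8),0,1)[0]; e=cv2.fitEllipse(np.vstack(cs)); return np.array(e[0]),e[1],s[k,4]
def hsv(c): return cv2.cvtColor(c['pixels'],cv2.COLOR_RGB2HSV).astype(int)
p=T['pixels'].astype(int).sum(2); q=S['pixels'].astype(int).sum(2)
# nest disc
d=blob(T,p<120,138,252);e=blob(S,q<140,140+98/4,140+262/4);print('disc',d,e,plane(T,*d[0],.014),plane(S,*e[0],.014))
pe=[plane(T,100+x/4,158+y/4,.021) for x,y in [(118,326),(204,343),(96,412),(183,430)]];pe=np.array(pe);print(pe,pe.mean(0),(pe[0]+pe[1]-pe[2]-pe[3])/2,(pe[0]+pe[2]-pe[1]-pe[3])/2)
ps=np.array([plane(S,140+x/4,140+y/4,.021) for x,y in [(49,251),(117,225),(77,292),(145,266)]]);print('pegs scene',ps,ps.mean(0))
# dish rim
print('dish',plane(T,232.25,240,.024),plane(S,205+(385-320)/4,195+178/4,.024))
for rr in (560,600,640):
  try: d=blob(T,p>rr-130,232,240);print(rr,d,plane(T,*d[0],.024))
  except Exception as x: print(x)
print('knob',tri(T,(100+158/4,158+39/4),S,(140+302/4,140+34/4)))
print('hinge ends',plane(T,100+78/4,158+203/4,.05),plane(T,100+268/4,158+240/4,.05))
print('ring',plane(T,472/1.42857,311/1.42857,.118),plane(S,295,254.5,.118),tri(T,(472/1.42857,311/1.42857),S,(295,254.5)))
print('coltop',plane(T,489/1.42857,253/1.42857,.178),plane(S,466/1.42857,323/1.42857,.178),'vial',plane(T,205+(487-400)/4,165+77/4,.058),'cap',plane(T,205+159/4,165+157/4,.014),'bottle',plane(T,611/1.4286,268/1.4286,.124))
i=T['pixels'][165:250,300:370,::-1];j=S['pixels'][215:310,270:350,::-1]
cv2.imwrite('pics/c3.png',np.hstack([cv2.resize(i,(420,510),interpolation=2),cv2.resize(j,(480,570),interpolation=2)[:510]])[:, :800])
```

```text
disc (array([137.4756, 252.3075]), (21.121732711791992, 22.254261016845703), np.int32(399)) (array([164.0356, 205.1891]), (11.036272048950195, 18.237703323364258), np.int32(179)) [0.4574 0.2534 0.014 ] [0.4594 0.251  0.014 ]
[[0.4889 0.2712 0.021 ]
 [0.4771 0.2186 0.021 ]
 [0.4369 0.2836 0.021 ]
 [0.4245 0.2307 0.021 ]] [0.4568 0.251  0.021 ] [ 0.0523 -0.0122  0.    ] [0.0121 0.0528 0.    ]
pegs scene [[0.4375 0.278  0.021 ]
 [0.4906 0.2657 0.021 ]
 [0.4261 0.2263 0.021 ]
 [0.4777 0.2134 0.021 ]] [0.458  0.2458 0.021 ]
dish [0.4807 0.0194 0.024 ] [0.4818 0.0149 0.024 ]
560 (array([231.6585, 239.6893]), (22.573820114135742, 23.028362274169922), np.int32(96)) [0.4815 0.0209 0.024 ]
600 (array([230.1934, 238.8117]), (18.837818145751953, 23.076725006103516), np.int32(29)) [0.4838 0.0244 0.024 ]
640 (array([244.0748, 203.9089]), (8.730401039123535, 9.5996675491333), np.int32(77)) [ 0.5694 -0.0109  0.024 ]
knob (array([0.6395, 0.2098, 0.1499]), np.float64(0.002979807963989079))
hinge ends [0.5616 0.2873 0.05  ] [0.5362 0.173  0.05  ]
ring [ 0.5192 -0.2128  0.118 ] [ 0.5206 -0.2184  0.118 ] (array([ 0.5214, -0.2148,  0.1138]), np.float64(0.004617919040054935))
coltop [ 0.6003 -0.2351  0.178 ] [ 0.597 -0.245  0.178] vial [0.6136 0.0277 0.058 ] cap [ 0.57   -0.0119  0.014 ] bottle [ 0.5818 -0.4375  0.124 ]
```

View pics/c3.png

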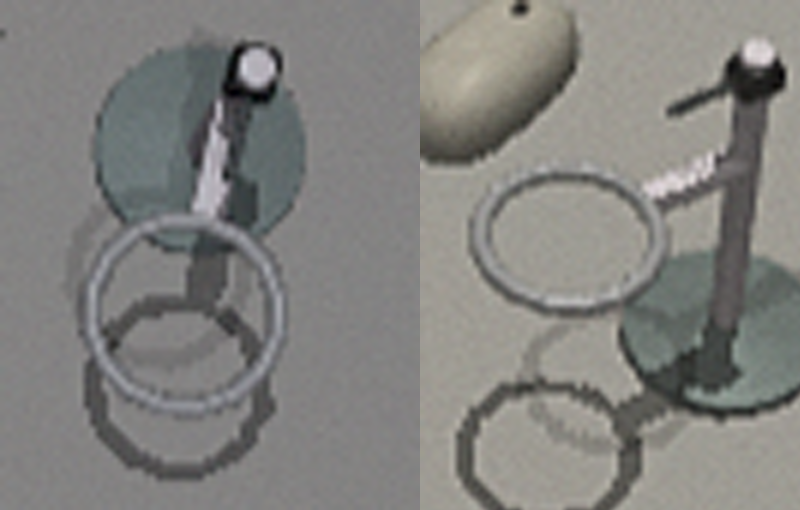

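The enlarged crops confirm it: the white-rimmed dish is in crop 1 at (509,300), and the green lid at (685,249) is the decoy. In crop 3 the ring centre is at (185,311) and the column top at (258,68). All the grasps can use jaws along about 77° (the nest's y axis). I'll move above the dish.

Request:
{"name": "apply_moves", "arguments": {"plan": [[[0.02, -0.056, 0], 0.05, 1], [[0.04, -0.112, 0], 0.1, 1], [[0.06, -0.168, 0], 0.15, 1], [[0.08, -0.224, 0], 0.2, 1], [[0.095, -0.28, 0], 0.24, 1]], "force": 40}}

```text
time_s: 0.72
tool_pos: [0.3874, 0.2985, 0.2311]
orientation: [[-0.975, 0.223, -0.0], [0.223, 0.975, -0.0], [0.0, -0.0, -1.0]]
ft_force: [0.6, -0.4, 0.2]
finger_gap: 0.0854
```

Request:
{"name": "apply_moves", "arguments": {"plan": [[[0.019, -0.056, 0], 0, 1], [[0.038, -0.112, 0], 0, 1], [[0.057, -0.168, 0], 0, 1], [[0.076, -0.224, 0], 0, 1], [[0.094, -0.282, 0], 0, 1]]}}

```text
time_s: 1.35
tool_pos: [0.4811, 0.0169, 0.2313]
orientation: [[-0.975, 0.224, 0.0], [0.224, 0.975, 0.0], [-0.0, 0.0, -1.0]]
ft_force: [0.0, 0.8, -0.3]
finger_gap: 0.0854
```

Request:
{"name": "apply_moves", "arguments": {"plan": [[[0, 0, -0.02], 0, 1], [[0, 0, -0.04], 0, 1], [[0, 0, -0.06], 0, 1], [[0, 0, -0.06], 0, 1], [[0, 0, -0.06], 0, 1]]}}

```text
time_s: 1.98
tool_pos: [0.4812, 0.0187, 0.1719]
orientation: [[-0.975, 0.224, 0.0], [0.224, 0.975, 0.0], [-0.0, 0.0, -1.0]]
ft_force: [0.6, -0.7, 0.4]
finger_gap: 0.085
```

Run:
```python
from h import *
np.set_printoptions(precision=4,suppress=True)
c=cam('wrist','w1.png');print(-np.array(c['R']).T@c['t'],c['vfov'],c['cx'],c['cy']);s=ctrl.read_state();print(s['tool_pos'],s['orientation'],s['time_s'])
print(proj(c,[.481,.018,.024]))
```

```text
[0.4015 0.0372 0.3139] 70.84477944065416 281.5881720914839 214.09584310495475
[0.4814 0.0188 0.1722] [[-0.9746  0.2239  0.0011]
 [ 0.2239  0.9746  0.0003]
 [-0.001   0.0005 -1.    ]] 2.025
(np.float64(280.64801807006353), np.float64(198.6294723859676))
```

View pics/w1.png

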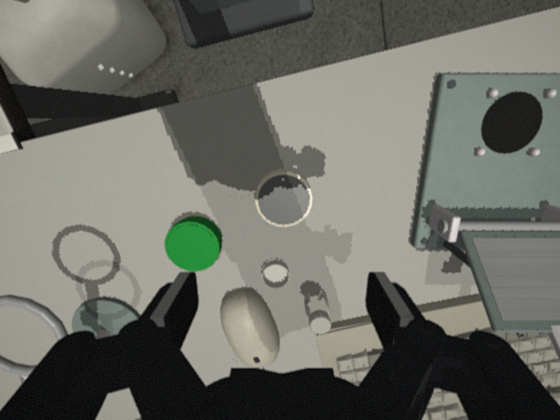

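The wrist view shows the dish rim centred at (284,197), about 3 mm towards +y of my estimate, with the path clear of the green lid at (193,245) and the cap at (275,272). I'll descend.

Request:
{"name": "apply_moves", "arguments": {"plan": [[[0, 0.002, -0.05], 0, 1], [[0, 0.002, -0.1], 0, 1], [[0, 0.002, -0.13], 0, 1], [[0, 0.002, -0.15], 0, 1], [[0, 0.002, -0.16], 0, 1]]}}

```text
time_s: 2.65
tool_pos: [0.4811, 0.0208, 0.011]
orientation: [[-0.975, 0.224, -0.0], [0.224, 0.975, -0.0], [0.0, -0.0, -1.0]]
ft_force: [0.4, -1.0, -0.5]
finger_gap: 0.0852
```

Request:
{"name": "apply_moves", "arguments": {"plan": [[[0, 0, -0.005], 0, 1], [[0, 0, -0.01], 0, 1], [[0, 0, -0.01], 0, 0.85], [[0, 0, -0.01], 0, 0.8], [[0, 0, -0.01], 0, 0.75]]}}

```text
time_s: 3.28
tool_pos: [0.4812, 0.0208, 0.0016]
orientation: [[-0.975, 0.224, 0.001], [0.224, 0.975, 0.0], [-0.0, 0.0, -1.0]]
ft_force: [0.1, -0.4, 0.3]
finger_gap: 0.064
```

Run:
```python
from h import *
c=cam('wrist','w2.png');s=ctrl.read_state();print(s['tool_pos'],s['ft_force'],s['finger_gap'])
cv2.imwrite('pics/w2.png',cv2.resize(c['pixels'][100:400,100:460,::-1],(720,600)))
```

```text
[0.48110242 0.02076401 0.00155001] [-0.09026422  0.25224611 -0.02813608] 0.06406351569818372
```

View pics/w2.png

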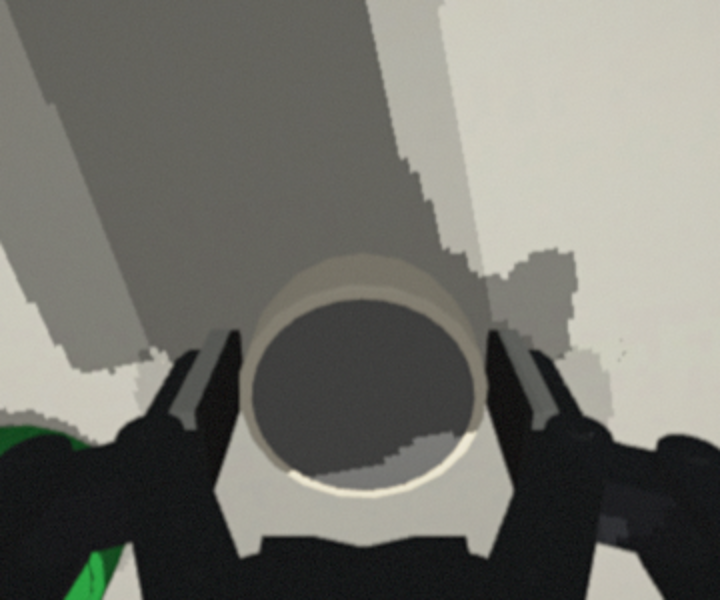

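Run:
```python
from h import *
c=load('wrist')
for v in (297,298): print(plane(c,100+362/2,v,.024))
print(plane(c,281,100+297/2,.024),plane(c,281,100+496/2,.024))
```

```text
[0.48129612 0.02064805 0.024     ]
[0.48183454 0.02052423 0.024     ]
[0.45673069 0.02629712 0.024     ] [0.51062217 0.01390423 0.024     ]
```

The fingers straddle the dish evenly, and its centre is within 2 mm of the TCP. I'll close and then lift.

Request:
{"name": "apply_moves", "arguments": {"plan": [[[0, 0, 0], 0, 0.6], [[0, 0, 0], 0, 0.6], [[0, 0, 0], 0, 0.6], [[0, 0, 0], 0, 0.6], [[0, 0, 0], 0, 0.6]], "force": 30}}

```text
time_s: 3.95
tool_pos: [0.4811, 0.0208, 0.0018]
orientation: [[-0.975, 0.224, 0.0], [0.224, 0.975, 0.0], [-0.0, 0.0, -1.0]]
ft_force: [-2.8, 0.0, 5.8]
finger_gap: 0.0589
```

Request:
{"name": "apply_moves", "arguments": {"plan": [[[0, 0, 0.01], 0, 0.6], [[0, 0, 0.03], 0, 0.6], [[0, 0, 0.06], 0, 0.6], [[0, 0, 0.1], 0, 0.6], [[0, 0, 0.14], 0, 0.6]]}}

```text
time_s: 4.58
tool_pos: [0.4806, 0.0205, 0.143]
orientation: [[-0.975, 0.224, 0.0], [0.224, 0.975, -0.0], [-0.0, -0.0, -1.0]]
ft_force: [0.6, 0.7, -0.8]
finger_gap: 0.0586
```

Run:
```python
from h import *
a=cam('scene');c=cam('wrist');s=ctrl.read_state();print(s['tool_pos'],s['ft_force'],s['finger_gap'])
u,v=map(int,proj(a,s['tool_pos']));x=cv2.resize(a['pixels'][v-60:v+60,u-60:u+60,::-1],(400,400))
y=cv2.resize(c['pixels'][100:400,130:430,::-1],(400,400));cv2.imwrite('pics/x3.png',np.hstack([x,y]))
```

```text
[0.48342571 0.02085343 0.14584602] [ 0.21069757  0.59893589 -0.03111528] 0.058761541502530754
```

View pics/x3.png

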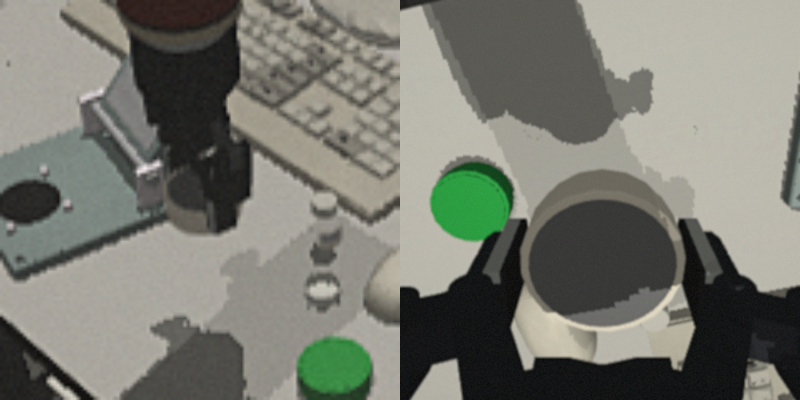

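The dish is held level between the pads: rim centred at (603,264) in the right half, underside clear of the desk in the left half. The top camera agrees best with the robot frame, so I'll use its ring position, (0.521,-0.213).

Request:
{"name": "apply_moves", "arguments": {"plan": [[[0.006, -0.03, 0.03], 0, 0.6], [[0.016, -0.085, 0.045], 0, 0.6], [[0.026, -0.14, 0.045], 0, 0.6], [[0.035, -0.195, 0.045], 0, 0.6], [[0.0395, -0.233, 0.045], 0, 0.6]]}}

```text
time_s: 5.3
tool_pos: [0.52, -0.215, 0.1863]
orientation: [[-0.974, 0.226, -0.0], [0.226, 0.974, -0.001], [-0.0, -0.001, -1.0]]
ft_force: [0.8, -0.0, -1.4]
finger_gap: 0.0588
```

Request:
{"name": "apply_moves", "arguments": {"plan": [[[0, 0, -0.01], 0, 0.6], [[0, 0, -0.02], 0, 0.6], [[0, 0, -0.032], 0, 0.6], [[0, 0, -0.032], 0, 0.6], [[0, 0, -0.032], 0, 0.6]]}}

```text
time_s: 5.92
tool_pos: [0.5206, -0.2118, 0.1545]
orientation: [[-0.975, 0.223, 0.0], [0.223, 0.975, 0.0], [-0.0, 0.0, -1.0]]
ft_force: [0.6, -0.3, 0.2]
finger_gap: 0.0592
```

Run:
```python
from h import *
a=cam('scene');b=cam('top');s=ctrl.read_state();print(s['tool_pos'],s['ft_force'],s['finger_gap'],s['time_s'])
x=cv2.resize(a['pixels'][200:310,260:370,::-1],(400,400),interpolation=2)
y=cv2.resize(b['pixels'][150:260,280:390,::-1],(400,400),interpolation=2);cv2.imwrite('pics/x4.png',np.hstack([x,y]))
```

```text
[ 0.52074033 -0.21211563  0.15473952] [ 0.59324447 -0.45417703 -0.24456294] 0.059043349844179034 6.025
```

View pics/x4.png

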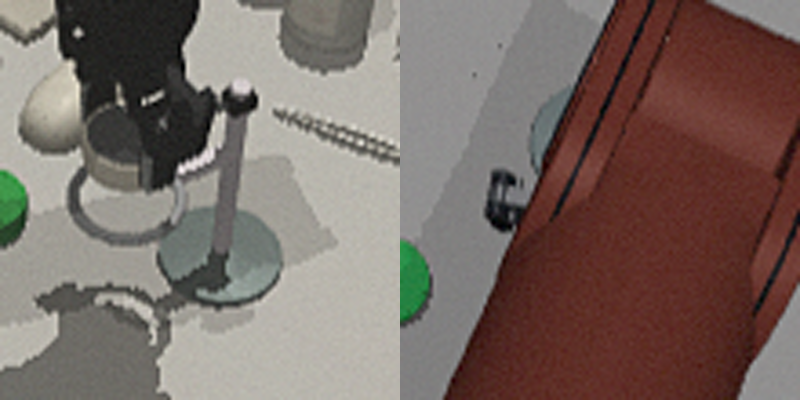

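Run:
```python
from h import *
c=load('scene');print(plane(c,260+118*.275,200+135*.275,.177),plane(c,294.4,254.4,.118),plane(c,260+127*.275,200+190*.275,.118))
```

```text
[ 0.51598832 -0.2116223   0.177     ] [ 0.51983601 -0.21716126  0.118     ] [ 0.52573967 -0.21350113  0.118     ]
```

Request:
{"name": "apply_moves", "arguments": {"plan": [[[0, 0, 0], 0, 0.6], [[0, 0, 0], 0, 0.6], [[0, 0, 0], 0, 0.6], [[0, 0, 0], 0, 0.6], [[0, 0, 0], 0, 0.6]]}}

```text
time_s: 6.65
tool_pos: [0.5204, -0.2123, 0.1543]
orientation: [[-0.975, 0.224, -0.0], [0.224, 0.975, -0.0], [0.0, -0.0, -1.0]]
ft_force: [0.7, -0.2, 0.1]
finger_gap: 0.0588
```

Request:
{"name": "apply_moves", "arguments": {"plan": [[[0, 0, 0], 0, 0.6], [[0, 0, 0], 0, 0.6], [[0, 0, 0], 0, 0.6], [[0, 0, 0], 0, 0.6], [[0, 0, 0], 0, 0.6]]}}

```text
time_s: 7.28
tool_pos: [0.5204, -0.2123, 0.1543]
orientation: [[-0.975, 0.224, -0.0], [0.224, 0.975, -0.0], [-0.0, -0.0, -1.0]]
ft_force: [0.6, -0.6, 1.0]
finger_gap: 0.0588
```

The scene view has the dish within about 6 mm of the ring axis, inside the 15 mm limit. I'll nudge it towards the mean of the two estimates and hold again to be safe.

Request:
{"name": "apply_moves", "arguments": {"plan": [[[0.002, -0.003, 0], 0, 0.6], [[0.002, -0.003, 0], 0, 0.6], [[0.002, -0.003, 0], 0, 0.6], [[0.002, -0.003, 0], 0, 0.6], [[0.002, -0.003, 0], 0, 0.6]]}}

```text
time_s: 7.9
tool_pos: [0.5224, -0.2153, 0.1543]
orientation: [[-0.975, 0.224, -0.0], [0.224, 0.975, 0.0], [0.0, 0.0, -1.0]]
ft_force: [-0.1, -0.8, -0.1]
finger_gap: 0.059
```

Request:
{"name": "apply_moves", "arguments": {"plan": [[[0, 0, 0], 0, 0.6], [[0, 0, 0], 0, 0.6], [[0, 0, 0], 0, 0.6], [[0, 0, 0], 0, 0.6], [[0, 0, 0], 0, 0.6]]}}

```text
time_s: 8.52
tool_pos: [0.5224, -0.2153, 0.1543]
orientation: [[-0.975, 0.224, -0.0], [0.224, 0.975, -0.0], [0.0, -0.0, -1.0]]
ft_force: [0.4, 1.0, -1.0]
finger_gap: 0.059
```

Request:
{"name": "apply_moves", "arguments": {"plan": [[[0, 0.01, 0.03], 0, 0.6], [[-0.008, 0.065, 0.04], 0, 0.6], [[-0.017, 0.125, 0.04], 0, 0.6], [[-0.025, 0.185, 0.04], 0, 0.6], [[-0.033, 0.245, 0.04], 0, 0.6]]}}

```text
time_s: 9.15
tool_pos: [0.489, 0.0316, 0.1947]
orientation: [[-0.975, 0.224, 0.001], [0.224, 0.975, 0.001], [-0.001, 0.001, -1.0]]
ft_force: [0.8, 0.4, -1.1]
finger_gap: 0.0591
```

Request:
{"name": "apply_moves", "arguments": {"plan": [[[-0.006, 0.05, 0], 0, 0.6], [[-0.015, 0.11, 0], 0, 0.6], [[-0.025, 0.17, 0], 0, 0.6], [[-0.033, 0.223, 0], 0, 0.6], [[-0.033, 0.223, 0], 0, 0.6]]}}

```text
time_s: 9.78
tool_pos: [0.4547, 0.2573, 0.1939]
orientation: [[-0.976, 0.217, -0.001], [0.217, 0.976, 0.0], [0.001, 0.0, -1.0]]
ft_force: [0.5, -1.0, -0.6]
finger_gap: 0.0586
```

Run:
```python
from h import *
np.set_printoptions(precision=4,suppress=True)
c=cam('wrist','w5.png');s=ctrl.read_state();print(s['tool_pos'],s['time_s'],s['finger_gap'])
p=c['pixels'];
for X in ([.457,.2525,.014],): print(proj(c,X))
cv2.imwrite('pics/w5.png',p[:,:,::-1])
```

```text
[0.4557 0.2544 0.194 ] 9.825 0.05893218194640867
(np.float64(277.6262308090793), np.float64(193.88250805365448))
```

View pics/w5.png

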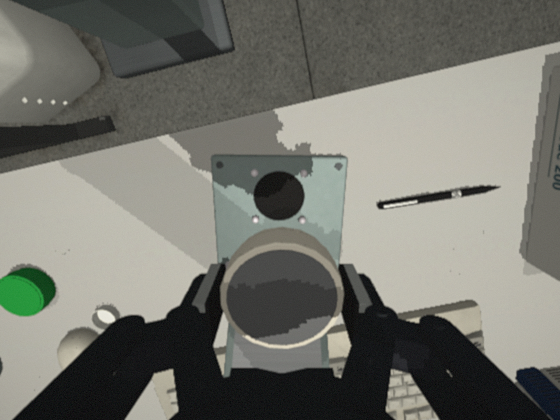

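Run:
```python
from h import *
np.set_printoptions(precision=4,suppress=True)
c=load('wrist');g=c['pixels'].astype(int)
m=np.zeros(g.shape[:2],np.uint8);m[165:228,245:315]=(g.sum(2)[165:228,245:315]<90)
n,l,s,ce=cv2.connectedComponentsWithStats(m);k=1+s[1:,4].argmax();e=cv2.fitEllipse(cv2.findContours((l==k).astype(np.uint8),0,1)[0][0]);print(e,plane(c,*e[0],.014))
P=np.array([plane(c,*p,.021) for p in [(254,173),(304,172),(256,220),(303,220)]]);print(P,P.mean(0),(P[2]+P[3]-P[0]-P[1])/2)
# dish rim ellipse: left 221..344 rows 247..349
print('dish',plane(c,282.5,298,.194+.0104+.012), ctrl.read_state()['tool_pos'],ctrl.read_state()['orientation'])
```

```text
((271.45379638671875, 183.79638671875), (18.619003295898438, 39.73270034790039), 61.88032531738281) [0.4442 0.2484 0.014 ]
[[0.4271 0.2333 0.021 ]
 [0.4377 0.286  0.021 ]
 [0.4797 0.2223 0.021 ]
 [0.4913 0.2743 0.021 ]] [0.4589 0.254  0.021 ] [ 0.0531 -0.0113  0.    ]
dish [0.4556 0.2578 0.2164] [0.4557 0.2544 0.194 ] [[-0.9754  0.2203 -0.0003]
 [ 0.2203  0.9754 -0.0006]
 [ 0.0002 -0.0006 -1.    ]]
```

Nest estimates are (0.4589,0.254) from the wrist camera and (0.457,0.252) from the top camera, so I'll use (0.458,0.253). I'll descend in stages.

Request:
{"name": "apply_moves", "arguments": {"plan": [[[0.001, 0, -0.04], 0, 0.6], [[0.001, 0, -0.09], 0, 0.6], [[0.001, 0, -0.13], 0, 0.6], [[0.001, 0, -0.155], 0, 0.6], [[0.001, 0, -0.163], 0, 0.6]]}}

```text
time_s: 10.45
tool_pos: [0.4572, 0.2507, 0.0301]
orientation: [[-0.974, 0.226, -0.002], [0.226, 0.974, -0.002], [0.001, -0.002, -1.0]]
ft_force: [0.0, -0.1, -0.6]
finger_gap: 0.059
```

Request:
{"name": "apply_moves", "arguments": {"plan": [[[0, 0, -0.003], 0, 0.6], [[0, 0, -0.006], 0, 0.6], [[0, 0, -0.009], 0, 0.6], [[0, 0, -0.012], 0, 0.6], [[0, 0, -0.014], 0, 0.6]]}}

```text
time_s: 11.08
tool_pos: [0.4574, 0.2528, 0.0173]
orientation: [[-0.975, 0.224, 0.0], [0.224, 0.975, 0.0], [-0.0, 0.0, -1.0]]
ft_force: [0.4, -0.4, -1.9]
finger_gap: 0.059
```

Run:
```python
from h import *
np.set_printoptions(precision=4,suppress=True)
c=cam('wrist');a=cam('scene');s=ctrl.read_state();print(s['tool_pos'],s['ft_force'],s['wrist_torque'],s['finger_gap'])
cv2.imwrite('pics/x6.png',np.hstack([cv2.resize(c['pixels'][130:370,160:400,::-1],(400,400)),cv2.resize(a['pixels'][130:240,130:240,::-1],(400,400),interpolation=2)]))
```

```text
[0.4573 0.2527 0.0171] [-1.1881 -0.5829 -0.9673] [-0.0166  0.0283  0.0287] 0.05892623867036709
```

View pics/x6.png

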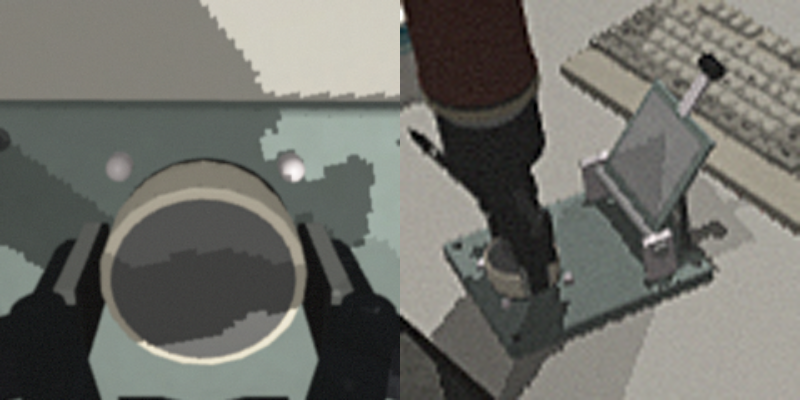

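The near pegs at (118,165) and (291,167) sit symmetrically about the dish at (203,275), so it's centred and about 1.5 mm above its seat. I'll lower it, let go and rise.

Request:
{"name": "apply_moves", "arguments": {"plan": [[[0, 0, -0.001], 0, 0.6], [[0, 0, -0.0015], 0, 0.6], [[0, 0, -0.0015], 0, 0.75], [[0, 0, -0.0015], 0, 0.9], [[0, 0, -0.0015], 0, 1]]}}

```text
time_s: 11.8
tool_pos: [0.4575, 0.2528, 0.0159]
orientation: [[-0.975, 0.224, 0.0], [0.224, 0.975, 0.0], [-0.0, 0.0, -1.0]]
ft_force: [0.4, -0.2, 0.4]
finger_gap: 0.0855
```

Request:
{"name": "apply_moves", "arguments": {"plan": [[[0, 0, 0], 0, 1], [[0, 0, 0], 0, 1], [[0, 0, 0], 0, 1], [[0, 0, 0.01], 0, 1], [[0, 0, 0.03], 0, 1]]}}

```text
time_s: 12.42
tool_pos: [0.457, 0.2524, 0.0461]
orientation: [[-0.975, 0.224, -0.001], [0.224, 0.975, -0.001], [0.001, -0.001, -1.0]]
ft_force: [-0.8, 0.0, 0.2]
finger_gap: 0.0853
```

Request:
{"name": "apply_moves", "arguments": {"plan": [[[0, 0, 0.05], 0, 1], [[0, 0, 0.11], 0, 1], [[0, 0, 0.17], 0, 1], [[0, 0, 0.18], 0, 1], [[0, 0, 0.18], 0, 1]]}}

```text
time_s: 13.05
tool_pos: [0.4576, 0.2528, 0.2264]
orientation: [[-0.975, 0.224, 0.001], [0.224, 0.975, 0.001], [-0.001, 0.001, -1.0]]
ft_force: [-0.5, -0.2, -1.2]
finger_gap: 0.0855
```

Run:
```python
from h import *
np.set_printoptions(precision=4,suppress=True)
c=cam('wrist');a=cam('scene');s=ctrl.read_state();print(s['tool_pos'],s['ft_force'],s['finger_gap'],s['time_s'])
# dish rim check: bright/neutral contour near predicted nest
print('pred rim centre',proj(c,[.458,.253,.038]))
g=cv2.cvtColor(c['pixels'],cv2.COLOR_RGB2GRAY);f=c['f'];u,v=proj(c,[.458,.253,.038])
ci=cv2.HoughCircles(cv2.GaussianBlur(g,(3,3),0),cv2.HOUGH_GRADIENT,1,10,param1=80,param2=15,minRadius=20,maxRadius=50)
for q in ci[0]:
    if np.hypot(q[0]-u,q[1]-v)<40: print(q,plane(c,q[0],q[1],.038))
d=g<45
n,l,st,ce=cv2.connectedComponentsWithStats((g<50).astype(np.uint8))
b=cam('top')
print('knob from initial est in wrist',proj(c,[.6395,.2098,.1499]),'top',proj(b,[.6395,.2098,.1499]))
cv2.imwrite('pics/x7.png',np.hstack([cv2.resize(c['pixels'][130:420,150:440,::-1],(400,400)),cv2.resize(a['pixels'][130:240,130:240,::-1],(400,400),interpolation=2)]))
```

```text
[0.4567 0.2523 0.2244] [-0.5148 -0.4214  0.5763] 0.08538833894657315 13.15
pred rim centre (np.float64(281.47275588460315), np.float64(189.32255221170755))
[279.5 189.5  24.1] [0.4577 0.2507 0.038 ]
[277.5 179.5  32.7] [0.4458 0.2512 0.038 ]
[291.5 197.5  34.9] [0.4701 0.2622 0.038 ]
[290.5 179.5  36. ] [0.4491 0.2656 0.038 ]
[319.5 185.5  43.5] [0.4634 0.2964 0.038 ]
[267.5 191.5  39.1] [0.4569 0.2367 0.038 ]
knob from initial est in wrist (np.float64(280.04164412647316), np.float64(399.5005278979418)) top (np.float64(139.8992479812942), np.float64(167.1981806809654))
```

View pics/x7.png

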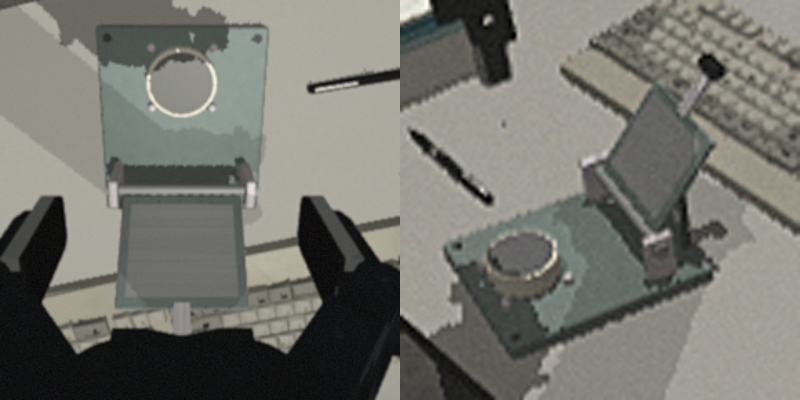

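The dish stands between the four pegs in both halves: rim at (181,82) on the left, (522,262) on the right. The flap is still on its rear rest with the tab at (181,318). That was the 12th picture, so from here I'll check by numbers. Knob estimates are (0.638,0.212,0.152) from geometry and (0.640,0.210,0.150) from triangulation. I'll go above it and then descend.

Request:
{"name": "apply_moves", "arguments": {"plan": [[[0.045, -0.01, 0], 0, 1], [[0.09, -0.02, 0], 0, 1], [[0.135, -0.031, 0], 0, 1], [[0.1815, -0.042, 0], 0, 1], [[0.1815, -0.042, 0], 0, 1]]}}

```text
time_s: 13.82
tool_pos: [0.6407, 0.2079, 0.2224]
orientation: [[-0.974, 0.228, -0.003], [0.228, 0.974, -0.004], [0.002, -0.005, -1.0]]
ft_force: [-0.5, -0.3, 0.1]
finger_gap: 0.0854
```

Request:
{"name": "apply_moves", "arguments": {"plan": [[[0, 0, 0], 0, 1], [[0, 0, 0], 0, 0.8], [[0, 0, -0.01], 0, 0.7], [[0, 0, -0.02], 0, 0.6], [[0, 0, -0.02], 0, 0.6]]}}

```text
time_s: 14.45
tool_pos: [0.638, 0.2108, 0.2045]
orientation: [[-0.975, 0.224, -0.002], [0.224, 0.975, -0.001], [0.002, -0.001, -1.0]]
ft_force: [0.4, -0.3, 0.4]
finger_gap: 0.0514
```

Run:
```python
from h import *
np.set_printoptions(precision=4,suppress=True)
c=cam('wrist','w8.png');a=cam('scene','s8.png');s=ctrl.read_state();print(s['tool_pos'],s['ft_force'],s['finger_gap'])
for n,k in (('w',c),('s',a)):
  u,v=proj(k,[.6388,.211,.1515]);print(n,u,v)
  g=cv2.cvtColor(k['pixels'],cv2.COLOR_RGB2GRAY)
  m=(g<45).astype(np.uint8);nn,l,st,ce=cv2.connectedComponentsWithStats(m)
  for i in range(1,nn):
    if st[i,4]>20 and np.hypot(*(ce[i]-[u,v]))<40: print(st[i],ce[i])
g=cv2.cvtColor(c['pixels'],cv2.COLOR_RGB2GRAY);u,v=map(int,proj(c,[.6388,.211,.1515]))
print(v,u);print(g[v-32:v+34:3,u-45:u+46:3])
```

```text
[0.6388 0.2108 0.2057] [-0.3179 -0.0375  0.0082] 0.05125936954971988
w 281.9775028148275 235.84008485064817
[268 227  30  22 590] [282.0847 237.6   ]
s 214.50468885183977 148.02440296098803
[212 145   7   7  34] [215.0882 148.    ]
235 281
[[151 152 150 151 148 151 150 151 151 152 153 151 149  97 120 125 119 124
  119  79  99 125 146 160 167 175 181 166 167 166 165]
 [150 148 150 151 148 151 151 154 152 149 126 123  95  98 108 126 119 122
  119 164 168 165 163 163 167 169 176 165 165 166 165]
 [150 149 151 151 149 147 127  91  93  79  87  91 116  95  96 125 120 124
  120 162 165 160 164 164 163 163 166 166 166 166 174]
 [149 133 124  91  82  82  81 104 126 152 161 163 160  97  95 122 121 122
  120 163 161 163 162 166 180 184 169 165 166 184 186]
 [ 80  83  92 111 138 157 163 163 161 164 162 162 156  95  97 114 121 125
  122 164 161 161 171 182 184 184 187 178 186 188 184]
 [142 158 161 165 159 162 161 162 163 161 163 163 158  95  99  97 101 122
  123 162 161 180 183 185 181 186 187 185 188 187 185]
 [160 162 160 161 162 162 162 162 162 160 161 161 154  98  95 100  97 125
  122 170 18
[... 1278 characters left out ...]
  126 128 110 108  99 108 117 128 128 110 155 172 176]
 [132 156 173 170 171 156 159 166 166 171 161 154 158 125 104 117 111 104
  100 108 119 124 130 141 142 141 138 114 154 158 173]
 [148 131 172 166 134 167 153 164 162 161 154 153 152  87  97 105 114 118
  120 127 133 135 137 137 140 138 139 128 153 162 165]
 [167 127 169 172 153 165 131 160 159 166 170 171 167  97 125 135 138 136
  136 135 135 139  61  53 137 136 137 128 152 158 148]
 [171 139 120 121 119 121 126 154 165 168 169 171 172 105 126 137 137 134
  138 137 131 116  89  99 129 124 112 108 112 121 135]
 [161 162 139 158 161 159 163 117 166 171 170 170 170 161 125 137 123 113
   98  96 107 114 108 102  94 100 141 169 173 171 155]]
```

The knob appears in both cameras within 2 px of the prediction (wrist (282,238), scene (215,148)). I'll descend and close gently.

Request:
{"name": "apply_moves", "arguments": {"plan": [[[0, 0, -0.025], 0, 0.6], [[0, 0, -0.05], 0, 0.6], [[0, 0, -0.065], 0, 0.6], [[0, 0, -0.071], 0, 0.6], [[0, 0, -0.071], 0, 0.6]], "force": 20}}

```text
time_s: 15.18
tool_pos: [0.6391, 0.2108, 0.1351]
orientation: [[-0.975, 0.224, 0.0], [0.224, 0.975, 0.0], [-0.0, 0.0, -1.0]]
ft_force: [-0.1, 0.5, 0.1]
finger_gap: 0.0513
```

Request:
{"name": "apply_moves", "arguments": {"plan": [[[0, 0, 0], 0, 0.45], [[0, 0, 0], 0, 0.35], [[0, 0, 0], 0, 0.2], [[0, 0, 0], 0, 0.2], [[0, 0, 0], 0, 0.2]]}}

```text
time_s: 15.8
tool_pos: [0.6393, 0.2109, 0.1354]
orientation: [[-0.975, 0.224, 0.001], [0.224, 0.975, 0.0], [-0.001, 0.001, -1.0]]
ft_force: [-0.2, -0.1, 5.2]
finger_gap: 0.0216
```

Run:
```python
from h import *
np.set_printoptions(precision=4,suppress=True)
s=ctrl.read_state();print(s['tool_pos'],s['ft_force'],s['wrist_torque'],s['finger_gap'],s['time_s'])
K0=np.array([np.sin(np.radians(40)),np.cos(np.radians(40))])*.14
for a in np.radians(np.arange(36,-1,-4)):
    d=np.array([np.sin(a),np.cos(a)])*.14-K0;print(round(np.degrees(a)),d[0]*.9747,-d[0]*.2236,d[1])
```

```text
[0.6393 0.2109 0.1354] [-0.1605 -0.1217  5.1747] [ 0.0908  0.0708 -0.0198] 0.02156012375848154 15.8
36 -0.007505511685279466 0.0017217937958638437 0.006016157175835729
32 -0.01540178868387109 0.0035332306860711765 0.011480511425242715
28 -0.02365036112796868 0.005425485532177897 0.016366440963592854
24 -0.032211042801768223 0.007389339458782574 0.0206501420333072
20 -0.04104212692467167 0.00941522476696069 0.02431074487337026
16 -0.0501005893425297 0.011493271547132082 0.027330415394707736
12 -0.05934229813699597 0.013613355764268286 0.029694442066075882
8 -0.06872222863179717 0.015765148581173536 0.03139130758716294
4 -0.07819468274842992 0.017938166679541324 0.03241274499971847
0 -0.08771351164260578 0.020121823333627425 0.032753777963343084
```

Gripped: the gap is 21.6 mm on the 22 mm knob. I'll swing slowly along the arc, 4° per row at most, slowing at the end.

Request:
{"name": "apply_moves", "arguments": {"plan": [[[-0.0037, 0.0009, 0.0031], 0, 0.2], [[-0.0075, 0.0017, 0.006], 0, 0.2], [[-0.0154, 0.0035, 0.0115], 0, 0.2], [[-0.0237, 0.0054, 0.0164], 0, 0.2], [[-0.0322, 0.0074, 0.0207], 0, 0.2]]}}

```text
time_s: 16.42
tool_pos: [0.6059, 0.2186, 0.1558]
orientation: [[-0.975, 0.223, -0.0], [0.223, 0.975, 0.0], [0.0, 0.0, -1.0]]
ft_force: [2.7, 2.8, 0.3]
finger_gap: 0.0217
```

Request:
{"name": "apply_moves", "arguments": {"plan": [[[-0.0088, 0.002, 0.0036], 0, 0.2], [[-0.0179, 0.0041, 0.0067], 0, 0.2], [[-0.0271, 0.0062, 0.009], 0, 0.2], [[-0.0365, 0.0084, 0.0107], 0, 0.2], [[-0.0365, 0.0084, 0.0107], 0, 0.2]]}}

```text
time_s: 17.05
tool_pos: [0.5694, 0.2271, 0.1663]
orientation: [[-0.975, 0.223, -0.0], [0.223, 0.975, 0.0], [0.001, 0.0, -1.0]]
ft_force: [2.3, 4.7, 0.5]
finger_gap: 0.0218
```

Request:
{"name": "apply_moves", "arguments": {"plan": [[[-0.0047, 0.0011, 0.0006], 0, 0.2], [[-0.0095, 0.0021, 0.001], 0, 0.2], [[-0.0142, 0.0032, 0.0013], 0, 0.2], [[-0.019, 0.0043, 0.0013], 0, 0.2], [[-0.019, 0.0043, 0.0013], 0, 0.2]]}}

```text
time_s: 17.68
tool_pos: [0.5513, 0.2313, 0.1677]
orientation: [[-0.975, 0.224, 0.0], [0.224, 0.975, 0.001], [-0.0, 0.001, -1.0]]
ft_force: [2.3, 4.9, 1.3]
finger_gap: 0.0215
```

Run:
```python
from h import *
np.set_printoptions(precision=4,suppress=True)
s=ctrl.read_state();print(s['tool_pos'],s['ft_force'],s['wrist_torque'],s['finger_gap'],s['time_s'])
c=cam('wrist','w9.png');a=cam('scene','s9.png');b=cam('top','t9.png')
for n,k in (('w',c),('s',a),('t',b)): print(n,'knob upright',proj(k,[.5508,.2312,.1845]),'hinge',proj(k,[.5506,.2318,.045]),'panel corners up',[np.round(proj(k,np.array([.5506,.2318,.045])+np.array([.2236*q,.9747*q,0])+[0,0,.098]),1) for q in(-.052,.052)],'dish',np.round(proj(k,[.458,.253,.038]),1))
np.set_printoptions(linewidth=250)
g=cv2.cvtColor(a['pixels'],cv2.COLOR_RGB2GRAY);print(g[150:224:2,150:226:2])
```

```text
[0.5513 0.2313 0.1677] [2.279  4.892  1.3052] [ 1.0857 -0.6225  0.0237] 0.02150875059144873 17.675
w knob upright (np.float64(280.844232240223), np.float64(289.23008674185905)) hinge (np.float64(281.6812404423568), np.float64(205.19093545784455)) panel corners up [array([198.3, 251.3]), array([365.3, 251.3])] dish [281.7  96.6]
s knob upright (np.float64(184.91844884961753), np.float64(148.47243751044238)) hinge (np.float64(190.8668782248085), np.float64(186.1723332536288)) panel corners up [array([194.5, 169.7]), array([179.2, 151.2])] dish [161.9 199.2]
t knob upright (np.float64(124.2019644389716), np.float64(204.81999165464086)) hinge (np.float64(143.1665387271992), np.float64(212.9328633534851)) panel corners up [array([153.2, 212.2]), array([107.2, 202.9])] dish [134.6 251.7]
[[ 79 164 160 ... 157  94 144]
 [164 158 158 ... 109 154 137]
 [159 159 159 ... 133 116 115]
 ...
 [158 163  52 ... 144 162 159]
 [156 161 127 ... 158 157 159]
 [157 156 168 ... 160 156 154]]
```

Run:
```python
from h import *
c=load('wrist');p=cv2.GaussianBlur(c['pixels'],(3,3),0).astype(int)
for u in (215,235,330,350): print(u,[(v,*p[v,u]) for v in range(226,276,2)])
print('row 245',[(u,*p[245,u]) for u in list(range(190,208,2))+list(range(356,376,2))])
for e in (-5,0,5):
  t=np.radians(e);P=np.array([.5506,.2318,.045])+.098*np.array([np.sin(t)*.9747,-np.sin(t)*.2236,np.cos(t)]);print(e,proj(c,P))
# dish seat check
g=cv2.GaussianBlur(cv2.cvtColor(c['pixels'],cv2.COLOR_RGB2GRAY),(3,3),0)
q=cv2.HoughCircles(g,cv2.HOUGH_GRADIENT,1,8,param1=80,param2=12,minRadius=20,maxRadius=50)
for x in q[0]:
  if np.hypot(x[0]-281.7,x[1]-96.6)<15: print(x,plane(c,x[0],x[1],.038))
```

```text
215 [(226, np.int64(84), np.int64(92), np.int64(87)), (228, np.int64(65), np.int64(71), np.int64(67)), (230, np.int64(59), np.int64(65), np.int64(61)), (232, np.int64(58), np.int64(63), np.int64(61)), (234, np.int64(59), np.int64(63), np.int64(60)), (236, np.int64(58), np.int64(64), np.int64(60)), (238, np.int64(59), np.int64(65), np.int64(61)), (240, np.int64(61), np.int64(66), np.int64(63)), (242, np.int64(65), np.int64(69), np.int64(66)), (244, np.int64(69), np.int64(72), np.int64(69)), (246, np.int64(64), np.int64(68), np.int64(64)), (248, np.int64(60), np.int64(65), np.int64(61)), (250, np.int64(59), np.int64(65), np.int64(60)), (252, np.int64(62), np.int64(68), np.int64(65)), (254, np.int64(65), np.int64(71), np.int64(67)), (256, np.int64(63), np.int64(70), np.int64(65)), (258, np.int64(89), np.int64(92), np.int64(87)), (260, np.int64(154), np.int64(152), np.int64(144)), (262, np.int64(165), np.int64(162), np.int64(153)), (264, np.int64(169), np.int64(165), np.int64(156)), (266, np.int64(173), np.int64(171), np.int64(161)), (268, np.int64(184), np.int64(182), np.int64(171)), (2
[... 4903 characters left out ...]
(174))]
-5 (np.float64(281.8378269673337), np.float64(238.41494030314445))
0 (np.float64(281.8283484679954), np.float64(251.28442823975885))
5 (np.float64(281.8174914234021), np.float64(263.2567325451671))
[282.5  99.5  34.3] [0.46040165 0.25316418 0.038     ]
[275.5  88.5  42.7] [0.45058053 0.24930744 0.038     ]
[289.5  92.5  43.8] [0.45630461 0.26021696 0.038     ]
[268.5  92.5  43.8] [0.45231168 0.24276949 0.038     ]
[269.5 101.5  42.7] [0.45947212 0.24190801 0.038     ]
[293.5 102.5  42.7] [0.46486475 0.26186127 0.038     ]
[284.5  83.5  29.3] [0.4484831  0.25761247 0.038     ]
[282.5 108.5  26.1] [0.46749502 0.25154793 0.038     ]
[273.5 108.5  22.3] [0.46575548 0.24394791 0.038     ]
```

Run:
```python
from h import *
c=load('wrist');H=np.array([.5506,.2318,.045]);X=np.array([.9747,-.2236,0]);Y=np.array([.2236,.9747,0]);Z=np.array([0,0,1.])
g=cv2.GaussianBlur(cv2.cvtColor(c['pixels'],cv2.COLOR_RGB2GRAY),(3,3),0).astype(int)
for r in (244,248,251,254,257): 
    d=np.diff(g[r]);print(r,190+np.argmin(d[190:225]),340+np.argmax(d[340:375]))
for L in (.083,.09,.098):
  for e in (-4,-2,0,2,4):
    t=np.radians(e);T=H+L*(np.sin(t)*X+np.cos(t)*Z);n=np.cos(t)*X-np.sin(t)*Z
    f=[proj(c,T+s*.003*n+w*.052*Y) for s in(-1,1) for w in(-1,1)]
    print(L,e,'front v %.1f w %.1f back v %.1f w %.1f'%(f[0][1],f[1][0]-f[0][0],f[2][1],f[3][0]-f[2][0]))
```

```text
244 204 358
248 202 360
251 200 362
254 199 363
257 200 363
0.083 -4 front v 229.0 w 157.0 back v 237.6 w 155.8
0.083 -2 front v 233.2 w 156.5 back v 241.6 w 155.1
0.083 0 front v 237.3 w 155.8 back v 245.5 w 154.3
0.083 2 front v 241.3 w 155.2 back v 249.3 w 153.5
0.083 4 front v 245.2 w 154.4 back v 253.0 w 152.6
0.09 -4 front v 232.3 w 162.6 back v 241.2 w 161.3
0.09 -2 front v 237.0 w 162.0 back v 245.7 w 160.5
0.09 0 front v 241.6 w 161.3 back v 250.0 w 159.7
0.09 2 front v 246.1 w 160.5 back v 254.3 w 158.7
0.09 4 front v 250.4 w 159.6 back v 258.4 w 157.7
0.098 -4 front v 236.4 w 169.6 back v 245.6 w 168.2
0.098 -2 front v 241.7 w 168.8 back v 250.7 w 167.2
0.098 0 front v 246.9 w 168.0 back v 255.6 w 166.2
0.098 2 front v 251.9 w 167.0 back v 260.4 w 165.1
0.098 4 front v 256.8 w 165.9 back v 265.0 w 163.9
```

The wrist view puts the flap 1–3° short of upright, while the arm's travel says 0°. The allowance is 5°, so I'll split the difference with a 3 mm nudge forward, check and hand in.

Request:
{"name": "apply_moves", "arguments": {"plan": [[[-0.0015, 0.0003, 0], 0, 0.2], [[-0.003, 0.0007, 0], 0, 0.2], [[-0.003, 0.0007, 0], 0, 0.2], [[-0.003, 0.0007, 0], 0, 0.2], [[-0.003, 0.0007, 0], 0, 0.2]]}}

```text
time_s: 18.45
tool_pos: [0.5486, 0.2319, 0.1676]
orientation: [[-0.975, 0.224, 0.001], [0.224, 0.975, 0.001], [-0.0, 0.001, -1.0]]
ft_force: [2.5, 5.5, 1.9]
finger_gap: 0.0215
```

Run:
```python
from h import *
s=ctrl.read_state();print(s['tool_pos'],s['ft_force'],s['finger_gap'],s['time_s'],np.abs(s['joint_velocities']).max())
c=cam('wrist');g=cv2.GaussianBlur(cv2.cvtColor(c['pixels'],cv2.COLOR_RGB2GRAY),(3,3),0).astype(int)
print('back edge rows',[245+np.argmax(np.diff(g[245:270,u])) for u in (215,225,235,330,340)])
H=np.array([.5506,.2318,.045]);X=np.array([.9747,-.2236,0])
for e in (-2,0,2,4):
  t=np.radians(e);P=H+.094*np.array([*(np.sin(t)*X[:2]),np.cos(t)])+.003*(np.cos(t)*X-[0,0,np.sin(t)]);print(e,proj(c,P)[1])
# pegs/dish: bright rim extents
print('dish pred',proj(c,[.458,.253,.038]))
u,v=map(int,proj(c,[.458,.253,.038]));
print('row',g[v,u-45:u+46:2]);print('col',g[v-45:v+46:2,u])
print(ctrl.job_done())
```

```text
[0.54863464 0.23187425 0.16763881] [2.48083871 5.47180999 1.94571253] 0.02147157471954011 18.45 0.07369851575222205
back edge rows [np.int64(260), np.int64(260), np.int64(260), np.int64(257), np.int64(255)]
-2 252.0428240252886
0 256.64331422331634
2 261.1017680556867
4 265.4080640598594
dish pred (np.float64(281.6503953988934), np.float64(100.00941505974794))
row [ 92  92  92  92  91  96 137 137  86  81  82  83 115 136 156 157 158 158
 158 158 159 159 159 159 160 160 161 160 161 161 161 161 162 161 161 162
 162 161 214 243 187 157 158 157 157 157]
col [155 155 156 154 164 229 234 172 154 155 155 156 156 157 157 157 158 159
 158 159 159 159 159 159 160 160 160 161 161 161 161 161 162 162 162 163
 159 144 136 125 142 112  73  75  87  92]
the job is handed in; nothing more can be done
None
```

I ran the whole task and handed the job in at about 18.5 s, with the fingers still holding the knob. The hand-in reports no verdict, so what follows is my own checks.

- **Sighting stand:** I held the white dish (not the green look-alike) still over the ring, centre at about 165 mm. That was two holds of more than a second each, about 4 mm apart. The top and scene cameras disagreed by about 6 mm on the ring centre, which is inside the 15 mm limit.
- **Nest:** I let the dish go at seating height. The pictures afterwards showed it standing between the four pegs, a few mm at most from the nest's centre. At the end I only sampled brightness along two image lines through the dish, and they showed nothing odd. I did not measure its position again.
- **Flap:** The gap on the knob is 21.5 mm, so it is still gripped, and the arm was practically still. By arm travel the flap is about 1° past upright, towards the nest. The wrist image puts it about 1° to 1.5° short of upright. Both are inside the 5° allowance.
- **Force:** The wrist force was about 6 N at the end.
- **Bystanders:** I moved nothing near the cap, vial or small bottle, but I did not check their positions again after the last moves.

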